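# Line up the honey jars by height on the market stall

### The arm

A 6-joint arm with a two-finger parallel gripper is mounted at the origin on the work surface. World frame = base frame: x ahead of the robot, y to its left, z up, the work surface at z = 0. Lengths are in m, angles in rad, forces in N, time in s.
With the tool pointing down it reaches from about 0.25 to 0.775 m from the base axis. Payload 4 kg.
Tool frame: the origin (TCP) lies midway between the tips of the shut fingers; the grasp point (between the pads) lies 19 mm behind it; z points along the fingers, y is the direction in which the jaws open and shut (so a half turn about z gives the same grasp; the last joint's range is limited). The gripper opens to 94 mm and grips with 3 to 60 N. Pads are 16 mm wide; open, the fingers measure 119 mm over their backs; the gripper's body (75 mm by 177 mm) begins 78 mm behind the grasp point.
Start: joints at [1.185, 0.087, 1.371, -0, 1.684, -0.103], TCP at [0.153, 0.528, 0.167] pointing down, gripper open.
Joint ranges: [-3.1, 3.1], [-0.76, 2.03], [0.27, 2.55], [-1.08, 4.22], [0.17, 2.65], [-2.57, 2.57]. Speed limits (rad/s): [2.79, 2.79, 3.14, 3.14, 3.14, 3.14].

### API

Orientations are given as [roll, pitch, yaw] about the fixed x, y, z axes, in that order (R = Rz(yaw) Ry(pitch) Rx(roll)).
In Python, from bench import get_obs, snapshot, ticket gives the robot as it stands.
- The arm moves only by the shell command python3 -m creep 'ROWS' [OPENING]. ROWS is JSON, a list that holds one entry, the list of rows, each a list of 4 numbers: the shift along the tool's x, y, z in mm, then the turn about the tool's z in degrees. A call has 1 to 8 rows; each row shifts and turns the commanded pose from where the row before left it, along the tool's axes as they then stand; what a row does not reach is not made up. A row lasts 1/8 s, in which the tool goes at most 62.5 mm and 10.7 degrees, less where a joint would pass 70% of its speed; a pose out of reach is approached as far as the arm can. A call with a gripper value outside its range is refused whole. OPENING is the opening, from 0 (shut) to 1 (fully open), set as the call begins (- or left out, the last holds). The fingers move at their own pace and stop on an object; the grip force is fixed at half the most. Time passes only in rows, so rows that do not move let the fingers close. It gives the time, the measured TCP pose, the force and the opening at its end, in the units of the state.
- get_obs(): the state, without advancing time (a new reading comes with each control period).
- snapshot(name): name is "scene" or "top" or "wrist"; returns a dict with "color" (400x640x3 uint8, red, green, blue), "depth" (400x640 float32, m along the optical axis (not along the pixel's ray), 0 where there is no reading), "fx", "fy", "cx", "cy" (pixels), "extrinsics" (4x4, takes a point from world to camera coordinates). Camera axes: x right, y down, z forward; pixel columns grow to the right and rows downward; lengths in m; the calibration is good to about 2 mm. A picture is of the moment at which its call begins.
- ticket.close_job(): hands the job in, once; it reports no verdict.
The state is a dict: "time": time; "joint_positions": joint angles; "qvel": joint speeds; "joint_torque": joint torques, N m; "tool_pos": TCP position; "ee_rot": TCP orientation; "wrist_force": force on the tool from outside, world axes, zero at the start; "wrist_torque": the same for the moment, N m; "width": finger opening in m.
Only numpy, scipy, OpenCV 4.12 (cv2) and the standard library are available. Lean on these libraries where they do the work, as an engineer would, in place of code of your own. Each camera call takes 0.05 s, during which the arm holds its last target. There are 200 camera calls.

### The job

Set the four honey jars out for sale on the wooden riser in order of height, one centred on each round mark: the tallest on the mark next to the slate sign, then ever shorter, with the shortest next to the white bowl. Keep the jars upright and set them down without dropping them, and leave the bowl where it is.

Things in the scene. Friction and masses are not known exactly. Their poses are not given: they have to be found in the camera images.
- jar_118_center (a point): tallest of four loose, closed, round honey jars: 118 mm tall, 58 mm across, honey-coloured with a paper band and a brass lid. The point is the jar's centre, 59 mm above its underside; z is up through the lid. The sides are straight and upright up to 18 mm below the top; the lid above is 54 mm across. Stands on the table at the start.
- jar_98_center (a point): second tallest of four loose, closed, round honey jars: 98 mm tall, 52 mm across, honey-coloured with a paper band and a brass lid. The point is the jar's centre, 49 mm above its underside; z is up through the lid. The sides are straight and upright up to 18 mm below the top; the lid above is 48 mm across. Stands on the table at the start.
- jar_78_center (a point): third tallest (the second shortest, and the widest) of four loose, closed, round honey jars: 78 mm tall, 62 mm across, honey-coloured with a paper band and a brass lid. The point is the jar's centre, 39 mm above its underside; z is up through the lid. The sides are straight and upright up to 18 mm below the top; the lid above is 58 mm across. Stands on the table at the start.
- jar_58_center (a point): shortest of four loose, closed, round honey jars: 58 mm tall, 56 mm across, honey-coloured with a paper band and a brass lid. The point is the jar's centre, 29 mm above its underside; z is up through the lid. The sides are straight and upright up to 18 mm below the top; the lid above is 52 mm across. Stands on the table at the start.
- mark_a: one of four identical flat round dark marks, 76 mm across, flush with the top of the wooden riser, in one straight row 95 mm apart; origin at its centre, on the top of the riser (30 mm above the table). Which of the four it is in the row varies: tell by position.
- mark_b: one of four identical flat round dark marks, 76 mm across, flush with the top of the wooden riser, in one straight row 95 mm apart; origin at its centre, on the top of the riser (30 mm above the table). Which of the four it is in the row varies: tell by position.
- mark_c: one of four identical flat round dark marks, 76 mm across, flush with the top of the wooden riser, in one straight row 95 mm apart; origin at its centre, on the top of the riser (30 mm above the table). Which of the four it is in the row varies: tell by position.
- mark_d: one of four identical flat round dark marks, 76 mm across, flush with the top of the wooden riser, in one straight row 95 mm apart; origin at its centre, on the top of the riser (30 mm above the table). Which of the four it is in the row varies: tell by position.
- sign: small blank slate sign in a light wood frame, 64 mm wide, 90 mm tall, leaning back on a foot 45 mm deep, fixed on the riser at one end of the row of marks (either end), in line with it; origin at the centre of its underside, 102 mm from the centre of the nearest mark. The riser is a fixed wooden plank 120 mm deep, 580 mm long, 30 mm high, centred on the row.
- bowl: small loose white bowl, 72 mm across, 40 mm tall, standing on the riser at the end of the row away from the sign; origin at the centre of its underside.

How it is judged:
At the end, for the whole second after the job is handed in: Each jar stands upright (within 0.08 rad) on the riser, its centre within 14 mm of the centre of a mark, in order of height with the tallest on the mark nearest the sign and the shortest on the farthest; all released and at rest ((horizontal distance between jar_118_center and mark_a below 0.014 m or horizontal distance between jar_118_center and mark_b below 0.014 m or horizontal distance between jar_118_center and mark_c below 0.014 m or horizontal distance between jar_118_center and mark_d below 0.014 m) and horizontal distance between jar_118_center and sign between 0.0725 and 0.1325 m and angle between each of jar_118_center, jar_98_center, jar_78_center, jar_58_center's own z axis and vertical below 0.08 rad and height (world z) of jar_118_center between 0.083 and 0.095 m and linear speed of each of jar_118, jar_98, jar_78, jar_58 below 0.02 m/s and (horizontal distance between jar_98_center and mark_a below 0.014 m or horizontal distance between jar_98_center and mark_b below 0.014 m or horizontal distance between jar_98_center and mark_c below 0.014 m or horizontal distance between jar_98_center and mark_d below 0.014 m) and horizontal distance between jar_98_center and sign between 0.1675 and 0.2275 m and height (world z) of jar_98_center between 0.073 and 0.085 m and (horizontal distance between jar_78_center and mark_a below 0.014 m or horizontal distance between jar_78_center and mark_b below 0.014 m or horizontal distance between jar_78_center and mark_c below 0.014 m or horizontal distance between jar_78_center and mark_d below 0.014 m) and horizontal distance between jar_78_center and sign between 0.2625 and 0.3225 m and height (world z) of jar_78_center between 0.063 and 0.075 m and (horizontal distance between jar_58_center and mark_a below 0.014 m or horizontal distance between jar_58_center and mark_b below 0.014 m or horizontal distance between jar_58_center and mark_c below 0.014 m or horizontal distance between jar_58_center and mark_d below 0.014 m) and horizontal distance between jar_58_center and sign between 0.3575 and 0.4175 m and height (world z) of jar_58_center between 0.053 and 0.065 m); the robot touches nothing.
It fails at once if a jar is tipped over (angle between any of jar_118_center, jar_98_center, jar_78_center, jar_58_center's own z axis and vertical above 0.5 rad).
It fails at once if a jar is dropped (moves faster than 0.8 m/s with no finger on it) ((linear speed of jar_118 above 0.8 m/s and contact force between jar_118 and the fingers below 0.05 N) or (linear speed of jar_98 above 0.8 m/s and contact force between jar_98 and the fingers below 0.05 N) or (linear speed of jar_78 above 0.8 m/s and contact force between jar_78 and the fingers below 0.05 N) or (linear speed of jar_58 above 0.8 m/s and contact force between jar_58 and the fingers below 0.05 N)).
It fails at once if the bowl is shifted by more than 20 mm (distance of bowl from where it was at the start of the episode above 0.02 m).
It also fails if it takes over 96 s, if anything falls off the work surface, if the arm or the gripper's body presses on something with over 40 N, if the wrist force passes 120 N, or if a joint passes its speed limit or range.

## Working session

There is one attempt and no reset: what is moved stays moved. The work goes in short steps, Python scripts to look and compute and a shell command to move; the robot and the scene stay as the last step left them, time stands still between calls to the robot, and variables do not carry over. Pictures are saved under pics/ and viewed, on a budget of 14 in all, crops included, one or two more only if the job needs it, and the job is handed in when it is done.

```bash
mkdir -p pics; ls; python3 - <<'E'
from bench import get_obs, snapshot
import cv2, numpy as np
o=get_obs(); print(o['time'],o['tool_pos'],o['ee_rot'],o['width'])
ims=[]
for n in ('scene','top'):
    s=snapshot(n); np.savez('%s0.npz'%n,**s)
    cv2.imwrite('pics/%s0.png'%n,s['color'][:,:,::-1])
    print(n,s['fx'],s['cx'],s['cy'],np.round(s['extrinsics'],3).tolist(), (s['depth']>0).mean())
E
```

```text
pics
0.0 [0.15324035 0.52757847 0.16561552] [-3.13943772e+00 -2.27888399e-04  2.85880086e+00] 0.09402296533424412
scene 396.1068653491687 313.5352936258109 196.34169700125182 [[-0.698, 0.716, 0.013, 0.399], [0.6, 0.594, -0.536, -0.285], [-0.392, -0.367, -0.844, 1.25], [0.0, 0.0, 0.0, 1.0]] 0.99609765625
top 429.574130013064 322.3153675193433 197.52753620709478 [[0.01, -1.0, -0.014, 0.023], [-0.996, -0.009, -0.094, 0.558], [0.094, 0.015, -0.995, 0.996], [0.0, 0.0, 0.0, 1.0]] 0.99608203125
```

View pics/top0.png

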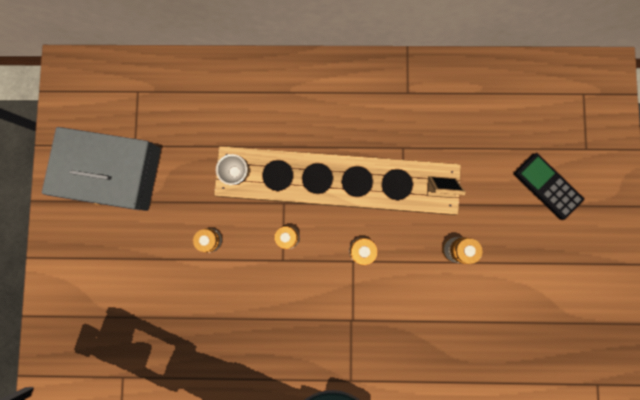

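View pics/scene0.png

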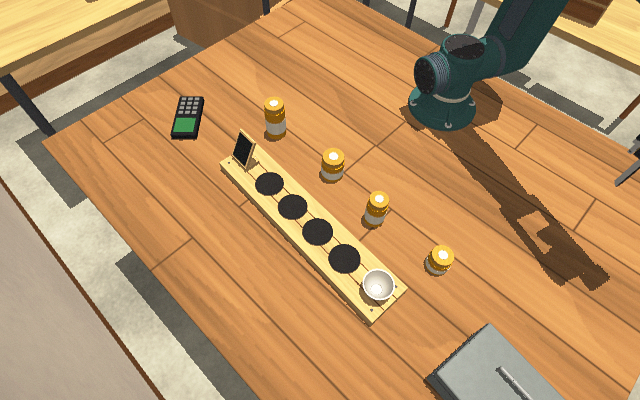

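The top view shows the bowl at (232,170), marks at (278,175), (318,178), (357,181) and (397,184), and the sign at (445,185). The jar lids are at (204,240), (286,238), (364,251) and (469,250). Next I'll measure them.

```bash
cat > h.py <<'E'
import numpy as np, cv2
def pts(s,zplane=None):
    """world xyz per pixel from depth, or by casting onto z=zplane"""
    H,W=s['depth'].shape; u,v=np.meshgrid(np.arange(W),np.arange(H))
    E=np.array(s['extrinsics']); R,t=E[:3,:3],E[:3,3]
    r=np.stack([(u-s['cx'])/s['fx'],(v-s['cy'])/s['fy'],np.ones((H,W))],-1)
    d=r@R; c=-R.T@t   # R^T r
    k=s['depth'] if zplane is None else (zplane-c[2])/d[...,2]
    return c+d*k[...,None]
def blobs(m,amin):
    n,l,st,ce=cv2.connectedComponentsWithStats(m.astype(np.uint8))
    return [(l==i,st[i],ce[i]) for i in range(1,n) if st[i][4]>=amin]
E
python3 - <<'E'
from h import *
s=dict(np.load('top0.npz')); P=pts(s); hsv=cv2.cvtColor(s['color'],cv2.COLOR_RGB2HSV)
E=s['extrinsics']; print('cam',-E[:3,:3].T@E[:3,3])
box=np.zeros((400,640),bool); box[150:210,215:465]=1
Q=pts(s,0.03)
for m,st,ce in blobs((hsv[...,2]<60)&box,100): print('dark',ce.round(1),st[2:].tolist(),Q[m].mean(0).round(4))
box[:]=0; box[215:280,180:500]=1
z=P[...,2]
for m,st,ce in blobs((z>.04)&box,50):
    zt=np.percentile(z[m],90); mm=m&(z>zt-.006)
    p=P[mm]; print('jar',ce.round(1),mm.sum(),'ztop',zt.round(3),p.mean(0).round(4),(p.max(0)-p.min(0)).round(3))
box[:]=0; box[150:195,215:250]=1
m=box&(z>.055); p=P[m]; print('bowl',(p.max(0)+p.min(0))/2,p.max(0)-p.min(0))
E
```

```text
cam [0.46228982 0.01280296 1.04463204]
dark [277.2 175. ] [29, 29, 669] [0.6111 0.1366 0.03  ]
dark [317. 178.] [29, 29, 672] [0.6047 0.0416 0.03  ]
dark [356.8 180.9] [30, 29, 680] [ 0.5982 -0.0532  0.03  ]
dark [396.8 184. ] [29, 30, 683] [ 0.5917 -0.148   0.03  ]
dark [446.4 183.2] [28, 12, 229] [ 0.5946 -0.2654  0.03  ]
jar [286.5 237.1] 358 ztop 0.101 [0.4636 0.1082 0.0986] [0.044 0.044 0.009]
jar [205.1 240. ] 402 ztop 0.061 [0.4548 0.2965 0.0634] [0.05  0.311 0.99 ]
jar [463.9 250.1] 510 ztop 0.12 [ 0.4387 -0.2859  0.1219] [0.053 0.327 0.93 ]
jar [363.2 251. ] 518 ztop 0.08 [ 0.4335 -0.0662  0.084 ] [0.057 0.108 0.97 ]
bowl [0.55788468 0.14312945 0.5498207 ] [0.19118971 0.26065296 0.98962268]
```

```bash
cat >> h.py <<'E'
from bench import get_obs
YAW=np.arctan2(0.2846,0.0194)  # row direction -> tool x
J={118:(.4387,-.2859),98:(.4636,.1082),78:(.4335,-.0662),58:(.4548,.2965)}
M={58:(.6111,.1366),78:(.6047,.0416),98:(.5982,-.0532),118:(.5917,-.148)}
def go(x,y,z):
    """tool-axis shift in mm (and turn, deg) from the measured pose to a world TCP target"""
    o=get_obs(); c,s_=np.cos(o['ee_rot'][2]),np.sin(o['ee_rot'][2]); d=np.array([x,y,z])-o['tool_pos']
    turn=-np.degrees((YAW-o['ee_rot'][2]+np.pi)%(2*np.pi)-np.pi)
    print('tool mm',np.round(1000*np.array([c*d[0]+s_*d[1],s_*d[0]-c*d[1],-d[2]]),1),'turn',turn.round(2),'| tcp',o['tool_pos'].round(4),'rpy',o['ee_rot'].round(4),'w',round(o['width'],4),'F',o['wrist_force'].round(1),'t',round(o['time'],2))
E
python3 - <<'E'
from h import *
s=dict(np.load('top0.npz')); P=pts(s); z=P[...,2]
for h,(x,y) in J.items():
    m=(np.hypot(P[...,0]-x,P[...,1]-y)<.05)&(abs(z-h/1000)<.006)
    v,u=np.nonzero(m); (cu,cv),r=cv2.minEnclosingCircle(np.stack([u,v],1).astype(np.float32))
    Q=pts(s,h/1000); print(h,m.sum(),Q[m].mean(0).round(4),Q[int(round(cv)),int(round(cu))].round(4),'zmed',np.median(z[m]).round(4),r)
b=(np.hypot(P[...,0]-.62,P[...,1]-.24)<.06)&(abs(z-.068)<.01); print('bowl rim',P[b].mean(0).round(4),b.sum())
print(np.degrees(YAW))
E
python3 -m creep '[[[0,0,0,9.7],[0,0,0,9.7],[0,0,0,9.7],[0,0,0,9.7],[0,0,0,9.7],[0,0,0,9.7],[0,0,0,9.7],[0,0,0,9.7]]]' 1
python3 -c "
from h import *
go(*J[58],.166)"
```

```text
118 519 [ 0.4386 -0.2869  0.118 ] [ 0.44   -0.2868  0.118 ] zmed 0.1182 13.200478553771973
98 368 [0.4635 0.1082 0.098 ] [0.4636 0.1085 0.098 ] zmed 0.0984 10.816754341125488
78 523 [ 0.4334 -0.0668  0.078 ] [ 0.4343 -0.0666  0.078 ] zmed 0.0783 12.998082160949707
58 410 [0.4548 0.2979 0.058 ] [0.455  0.2985 0.058 ] zmed 0.0583 11.540924072265625
bowl rim [0.6209 0.2431 0.0675] 274
86.10041711686979
time: 1.1
tool_pos: [0.1534, 0.5278, 0.1661]
ee_rot: [-3.141, 0.001, 1.499]
wrist_force: [-0.1, -0.0, -0.0]
width: 0.0943
tool mm [-2.090e+02  3.173e+02  1.000e-01] turn -0.23 | tcp [0.1534 0.5278 0.1661] rpy [-3.1412e+00  1.2000e-03  1.4988e+00] w 0.0943 F [-0.1 -0.  -0. ] t 1.1
```

```bash
sed -i 's/^J=.*/J={118:(.4388,-.2869),98:(.4635,.1083),78:(.4336,-.0667),58:(.4549,.2980)}/' h.py
python3 -m creep '[[[-26,39.6,0,0],[-26,39.6,0,0],[-26,39.6,0,0],[-26,39.6,0,0],[-26,39.6,0,0],[-26,39.6,0,0],[-26,39.6,0,0],[0,0,0,0]]]'
python3 - <<'E'
from h import *
from bench import snapshot
go(*J[58],.166)
s=snapshot('wrist'); np.savez('w.npz',**s); cv2.imwrite('pics/w1.png',s['color'][:,:,::-1])
P=pts(s); m=(abs(P[...,2]-.058)<.006)&(np.hypot(P[...,0]-.455,P[...,1]-.298)<.06); Q=pts(s,.058)
print(m.sum(),Q[m].mean(0),(Q[m].max(0)+Q[m].min(0))/2,np.ptp(Q[m],0))
E
```

```text
time: 2.1
tool_pos: [0.4197, 0.326, 0.1658]
ee_rot: [-3.141, 0.001, 1.5]
wrist_force: [-0.6, -0.1, -0.8]
width: 0.0943
tool mm [-25.4  37.1  -0.2] turn -0.19 | tcp [0.4197 0.326  0.1658] rpy [-3.1406e+00  1.4000e-03  1.4995e+00] w 0.0943 F [-0.6 -0.1 -0.8] t 2.1
1522 [0.45571407 0.30011625 0.058     ] [0.45570629 0.30008519 0.058     ] [0.04960501 0.05179216 0.        ]
```

View pics/w1.png

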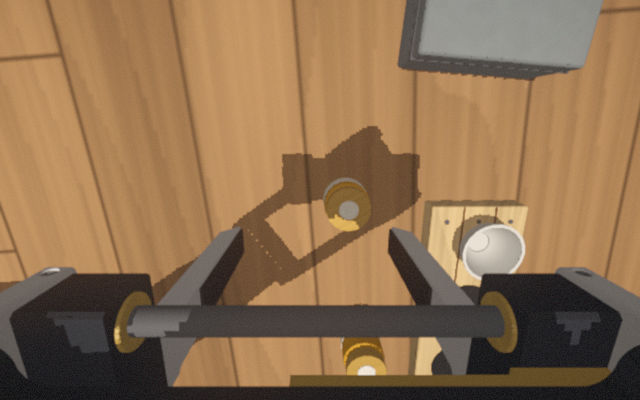

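The wrist view shows the jar lid at (345,205), centred between the fingers, and the bowl at (492,250). It agrees with the top view to 2 mm.

```bash

python3 -m creep '[[[-12,19,10,0],[-12.5,18.7,30,0],[0,0,40,0],[0,0,40,0],[0,0,25,0],[0,0,12,0],[0,0,0,0]]]'
python3 -c "
from h import *
go(.4553,.299,.0065)"
```

```text
time: 3.02
tool_pos: [0.4529, 0.3018, 0.0093]
ee_rot: [-3.14, 0.0, 1.506]
wrist_force: [-0.2, 0.2, 0.1]
width: 0.0943
tool mm [-2.6  2.6  2.8] turn 0.17 | tcp [0.4529 0.3018 0.0093] rpy [-3.1402e+00  5.0000e-04  1.5057e+00] w 0.0943 F [-0.2  0.2  0.1] t 3.02
```

```bash

python3 -m creep '[[[-2.6,2.6,2.5,0],[0,0,0,0]]]'
python3 -m creep '[[[0,0,0,0],[0,0,0,0],[0,0,0,0],[0,0,0,0],[0,0,0,0],[0,0,0,0]]]' 0
python3 -c "
from h import *
go(*M[58],.1365)"
```

```text
time: 3.28
tool_pos: [0.4574, 0.2988, 0.0085]
ee_rot: [3.14, -0.001, 1.504]
wrist_force: [0.7, -0.5, 1.0]
width: 0.0941
time: 4.03
tool_pos: [0.4561, 0.2985, 0.0073]
ee_rot: [-3.141, 0.0, 1.504]
wrist_force: [-1.3, -0.8, 1.3]
width: 0.0511
tool mm [-151.3  165.4 -129.2] turn 0.1 | tcp [0.4561 0.2985 0.0073] rpy [-3.141   0.      1.5045] w 0.0511 F [-1.3 -0.8  1.3] t 4.03
```

```bash

python3 -m creep '[[[0,0,0,0],[0,0,0,0]]]'
python3 - <<'E'
from h import *
from bench import snapshot
a=snapshot('wrist')['color'];b=snapshot('scene')['color'][180:330,380:580]
cv2.imwrite('pics/g1.png',np.hstack([a[100:400,140:500],cv2.resize(b,(400,300),interpolation=2)])[:,:,::-1])
E
```

```text
time: 4.28
tool_pos: [0.4561, 0.2985, 0.0073]
ee_rot: [-3.141, -0.0, 1.504]
wrist_force: [-1.7, 0.3, 1.1]
width: 0.0513
```

View pics/g1.png

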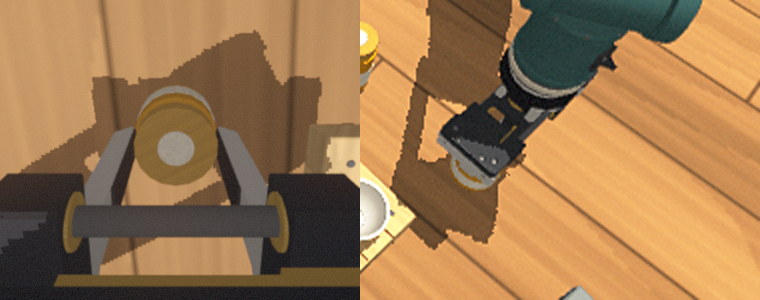

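The fingers hold the jar at crop (176,135), but the reported width is 51 mm instead of 56. I'll check the jar's centre relative to the pads.

```bash
cat >> h.py <<'E'
def lid(name,x,y,ztop,R=.05):
    """lid centre by casting pixels at lid height (from depth) onto its plane"""
    from bench import snapshot
    s=snapshot(name); P=pts(s); hsv=cv2.cvtColor(s['color'],cv2.COLOR_RGB2HSV)
    m=(abs(P[...,2]-ztop)<.007)&(np.hypot(P[...,0]-x,P[...,1]-y)<R)&((hsv[...,1]>110)|(hsv[...,2]>200)) 
    m=max(blobs(m,20),key=lambda b:b[1][4])[0]
    Q=pts(s,ztop)[m]; print(name,'lid n',m.sum(),'mid',((Q.max(0)+Q.min(0))/2).round(4),'ext',np.ptp(Q,0).round(4),'z',np.median(P[m][:,2]).round(4))
    return (Q.max(0)+Q.min(0))/2
E
python3 -c "
from h import *
lid('wrist',.456,.2985,.058)
"
```

```text
wrist lid n 4262 mid [0.4564 0.3003 0.058 ] ext [0.0532 0.0527 0.    ] z 0.0571
```

The jar is centred to 2 mm, so the width reading is just low. Lifting and carrying.

```bash

python3 -m creep '[[[0,0,-10,0],[0,0,-25,0],[0,0,-40,0],[0,0,-35,0],[-25,25,-10,0],[-40,42,0,0],[-40,42,0,0],[-30,35,0,0]]]'
python3 -m creep '[[[-14,18,0,0],[0,0,0,0],[0,0,0,0]]]'
python3 -c "
from h import *
go(M[58][0],M[58][1]-.0015,.0375)"
```

```text
time: 5.42
tool_pos: [0.5928, 0.1521, 0.1276]
ee_rot: [3.14, 0.0, 1.503]
wrist_force: [0.2, 1.2, -2.2]
width: 0.0512
time: 5.8
tool_pos: [0.6072, 0.1405, 0.1273]
ee_rot: [-3.141, -0.001, 1.506]
wrist_force: [-0.6, 1.1, -1.1]
width: 0.0511
tool mm [-5.1  4.2 89.8] turn 0.18 | tcp [0.6072 0.1405 0.1273] rpy [-3.1407e+00 -8.0000e-04  1.5059e+00] w 0.0511 F [-0.6  1.1 -1.1] t 5.8
```

```bash

python3 -m creep '[[[-5,4,20,0],[0,0,30,0],[0,0,22,0],[0,0,8,0],[0,0,0,0],[0,0,0,0]]]'
python3 -c "
from h import *
go(M[58][0],M[58][1]-.0015,.0375); lid('wrist',.611,.137,.098)"
```

```text
time: 6.55
tool_pos: [0.6126, 0.1341, 0.0485]
ee_rot: [3.139, -0.0, 1.505]
wrist_force: [-0.4, 0.2, -2.2]
width: 0.0515
tool mm [ 0.9 -1.6 11. ] turn 0.12 | tcp [0.6126 0.1341 0.0485] rpy [ 3.1393e+00 -5.0000e-04  1.5048e+00] w 0.0515 F [-0.4  0.2 -2.2] t 6.55
wrist lid n 4279 mid [0.6127 0.1356 0.098 ] ext [0.0524 0.0535 0.    ] z 0.0983
```

```bash

python3 -m creep '[[[1,-1.5,6,0],[0,0,3,0],[0,0,1,0],[0,0,0,0]]]'
python3 -c "
from h import *
go(M[58][0],M[58][1]-.0015,.0375)"
```

```text
time: 7.1
tool_pos: [0.6104, 0.1349, 0.0373]
ee_rot: [3.142, -0.0, 1.504]
wrist_force: [-1.5, 1.1, -1.2]
width: 0.0511
tool mm [ 0.2  0.7 -0.2] turn 0.1 | tcp [0.6104 0.1349 0.0373] rpy [ 3.1415e+00 -1.0000e-04  1.5044e+00] w 0.0511 F [-1.5  1.1 -1.2] t 7.1
```

```bash

python3 -m creep '[[[0,0,0.7,0],[0,0,0,0]]]'
python3 -m creep '[[[0,0,0,0],[0,0,0,0],[0,0,0,0],[0,0,0,0],[0,0,0,0],[0,0,0,0]]]' 1
python3 -m creep '[[[0,0,-20,0],[0,0,-40,0],[0,0,-50,0],[0,0,-30,0]]]'
python3 -c "
from h import *
go(*J[98],.166)
lid('wrist',.611,.137,.088); lid('top',.611,.137,.088)"
```

```text
time: 7.35
tool_pos: [0.6105, 0.1349, 0.0373]
ee_rot: [3.141, -0.0, 1.504]
wrist_force: [-2.4, -0.5, 2.0]
width: 0.051
time: 8.1
tool_pos: [0.6104, 0.1349, 0.0366]
ee_rot: [3.142, -0.0, 1.504]
wrist_force: [-0.9, 0.7, -0.8]
width: 0.0941
time: 8.6
tool_pos: [0.6118, 0.1351, 0.182]
ee_rot: [3.135, -0.001, 1.504]
wrist_force: [0.5, 0.7, 0.5]
width: 0.094
tool mm [ -36.6 -146.1   16. ] turn 0.1 | tcp [0.6118 0.1351 0.182 ] rpy [ 3.1351e+00 -1.4000e-03  1.5045e+00] w 0.094 F [0.5 0.7 0.5] t 8.6
wrist lid n 1380 mid [0.6108 0.1361 0.088 ] ext [0.0505 0.0514 0.    ] z 0.0872
top lid n 50 mid [0.6129 0.1145 0.088 ] ext [0.0341 0.0096 0.    ] z 0.0881
```

Jar 58 stands within about 1 mm of its mark. Next is jar 98.

```bash

python3 -m creep '[[[-6,-24,0,0],[-9,-36,0,0],[-9,-36,0,0],[-8,-34,0,0],[-4,-16,0,0],[0,0,0,0],[0,0,0,0]]]'
python3 -c "
from h import *
p=lid('wrist',*J[98],.098)
go(p[0],p[1],.046)"
```

```text
time: 9.57
tool_pos: [0.4631, 0.1087, 0.1763]
ee_rot: [3.141, -0.0, 1.504]
wrist_force: [-0.1, 0.3, -0.1]
width: 0.0939
wrist lid n 1289 mid [0.4645 0.1097 0.098 ] ext [0.0466 0.048  0.    ] z 0.0971
tool mm [  1.    1.3 130.2] turn 0.09 | tcp [0.4632 0.1087 0.1762] rpy [-3.1414e+00 -1.0000e-04  1.5043e+00] w 0.0941 F [-0.7  0.6  0. ] t 9.62
```

```bash

python3 -m creep '[[[0,1,20,0],[0,0,40,0],[0,0,40,0],[0,0,22,0],[0,0,8,0],[0,0,0,0],[0,0,0,0]]]'
python3 -m creep '[[[0,0,0,0],[0,0,0,0],[0,0,0,0],[0,0,0,0],[0,0,0,0],[0,0,0,0]]]' 0
python3 -c "
from h import *
lid('wrist',*J[98],.098)
go(*M[98],.196)"
```

```text
time: 10.5
tool_pos: [0.4646, 0.1087, 0.0479]
ee_rot: [3.139, -0.001, 1.504]
wrist_force: [-0.1, 0.3, 0.1]
width: 0.0937
time: 11.25
tool_pos: [0.4636, 0.1086, 0.0466]
ee_rot: [3.141, -0.0, 1.504]
wrist_force: [0.6, -0.1, -0.6]
width: 0.0469
wrist lid n 3651 mid [0.4633 0.1102 0.098 ] ext [0.0483 0.0487 0.    ] z 0.0973
tool mm [-152.5  145.  -149.3] turn 0.1 | tcp [0.4636 0.1086 0.0467] rpy [ 3.1409e+00 -1.0000e-04  1.5044e+00] w 0.047 F [ 0.4 -1.  -0. ] t 11.3
```

```bash

python3 -m creep '[[[0,0,-10,0],[0,0,-25,0],[0,0,-30,0],[-10,10,-15,0],[-35,32,0,0],[-40,38,0,0],[-40,38,0,0],[-22,21,0,0]]]'
python3 -m creep '[[[-7,6,0,0],[0,0,15,0],[0,0,18,0],[0,0,7,0],[0,0,0,0],[0,0,0,0]]]'
python3 -c "
from h import *
p=lid('wrist',*M[98],.138); p=p-get_obs()['tool_pos']
go(M[98][0]-p[0],M[98][1]-p[1],.0767)"
```

```text
time: 12.3
tool_pos: [0.5929, -0.0496, 0.1258]
ee_rot: [-3.14, 0.0, 1.502]
wrist_force: [-0.6, 1.4, -2.8]
width: 0.0472
time: 13.05
tool_pos: [0.5981, -0.0544, 0.0872]
ee_rot: [3.14, 0.0, 1.505]
wrist_force: [0.3, 0.0, -2.9]
width: 0.0476
wrist lid n 3676 mid [ 0.5979 -0.053   0.138 ] ext [0.0482 0.0489 0.    ] z 0.1378
tool mm [-0.2  0.4 10.8] turn 0.12 | tcp [ 0.5983 -0.0545  0.0875] rpy [3.1399e+00 1.0000e-04 1.5048e+00] w 0.0473 F [ 0.2 -0.2 -2.4] t 13.1
```

```bash

python3 -m creep '[[[0,0,6,0],[0,0,3,0],[0,0,1.2,0],[0,0,0.6,0],[0,0,0,0]]]'
python3 -c "
from h import *
go(*M[98],.0767)"
```

```text
time: 13.72
tool_pos: [0.5978, -0.0547, 0.0766]
ee_rot: [3.141, 0.0, 1.504]
wrist_force: [-1.5, 0.6, 2.7]
width: 0.047
tool mm [ 1.5  0.3 -0.1] turn 0.1 | tcp [ 0.5978 -0.0547  0.0766] rpy [3.1413e+00 1.0000e-04 1.5044e+00] w 0.047 F [-1.5  0.6  2.7] t 13.72
```

Contact is confirmed: Fz is now +2.7 N, up from about -2.5 N while carrying. Releasing.

```bash

python3 -m creep '[[[0,0,0,0],[0,0,0,0],[0,0,0,0],[0,0,0,0],[0,0,0,0],[0,0,0,0]]]' 1
python3 -m creep '[[[0,0,-20,0],[0,0,-40,0],[0,0,-35,0],[0,0,-10,0],[0,-20,0,0],[0,-40,0,0],[0,-50,0,0],[0,-34,0,0]]]'
python3 -m creep '[[[-1,-18,0,0],[0,0,0,0],[0,0,0,0]]]'
python3 -c "
from h import *
p=lid('wrist',*J[78],.078)
go(p[0],p[1],.026)
lid('top',*M[98],.128)"
```

```text
time: 14.48
tool_pos: [0.5978, -0.0547, 0.0758]
ee_rot: [3.142, -0.0, 1.504]
wrist_force: [-0.3, -0.5, 0.2]
width: 0.094
time: 15.48
tool_pos: [0.4517, -0.0448, 0.1792]
ee_rot: [-3.139, -0.0, 1.504]
wrist_force: [-0.3, -0.7, 0.4]
width: 0.0941
time: 15.85
tool_pos: [0.4364, -0.0449, 0.1801]
ee_rot: [-3.141, -0.0, 1.504]
wrist_force: [-0.1, -0.4, -0.1]
width: 0.0937
wrist lid n 1581 mid [ 0.4346 -0.0661  0.078 ] ext [0.0566 0.0581 0.    ] z 0.0771
tool mm [-21.3  -0.5 154.1] turn 0.1 | tcp [ 0.4365 -0.045   0.1801] rpy [-3.1408e+00 -3.0000e-04  1.5045e+00] w 0.0937 F [ 0.3 -1.4  0.4] t 15.9
top lid n 385 mid [ 0.597  -0.0548  0.128 ] ext [0.0457 0.0452 0.    ] z 0.1283
```

```bash

python3 -m creep '[[[-12,-0.5,10,0],[-9.5,0,40,0],[0,0,45,0],[0,0,40,0],[0,0,15,0],[0,0,4,0],[0,0,0,0],[0,0,0,0]]]'
python3 -c "
from h import *
p=lid('wrist',*J[78],.078)
go(p[0],p[1],.026)"
python3 -m creep '[[[0,0,0,0],[0,0,0,0],[0,0,0,0],[0,0,0,0],[0,0,0,0]]]' 0
python3 -c "
from h import *
p=lid('wrist',*J[78],.078)-get_obs()['tool_pos']
go(M[78][0]-p[0],M[78][1]-p[1],.056)"
```

```text
time: 16.95
tool_pos: [0.4356, -0.0668, 0.0285]
ee_rot: [3.138, 0.001, 1.504]
wrist_force: [0.2, -0.3, 0.7]
width: 0.0942
wrist lid n 5190 mid [ 0.4347 -0.0656  0.078 ] ext [0.0569 0.0584 0.    ] z 0.0771
tool mm [ 1.  -0.8  2.3] turn 0.1 | tcp [ 0.4355 -0.0667  0.0283] rpy [3.1385e+00 6.0000e-04 1.5046e+00] w 0.0937 F [1.3 0.1 0.4] t 17.0
time: 17.62
tool_pos: [0.4343, -0.0663, 0.0268]
ee_rot: [3.141, -0.0, 1.504]
wrist_force: [-0.2, -1.1, -0.1]
width: 0.0575
wrist lid n 5333 mid [ 0.4339 -0.0655  0.078 ] ext [0.0594 0.0587 0.    ] z 0.0772
tool mm [118.2 163.4 -29.2] turn 0.1 | tcp [ 0.4343 -0.0664  0.0268] rpy [ 3.1413e+00 -1.0000e-04  1.5044e+00] w 0.0571 F [ 0.3 -0.1 -0.2] t 17.68
```

```bash

python3 -m creep '[[[0,0,-10,0],[0,0,-25,0],[15,10,-30,0],[35,30,-5,0],[35,40,0,0],[25,40,0,0],[8.2,30,0,0],[0,13.4,0,0]]]'
python3 -m creep '[[[0,0,0,0],[0,0,12,0],[0,0,15,0],[0,0,5,0],[0,0,0,0],[0,0,0,0]]]'
python3 -c "
from h import *
p=lid('wrist',*M[78],.118); p=p-get_obs()['tool_pos']
go(M[78][0]-p[0],M[78][1]-p[1],.0568)"
```

```text
time: 18.68
tool_pos: [0.6057, 0.0414, 0.0961]
ee_rot: [-3.14, 0.0, 1.506]
wrist_force: [0.1, -1.2, -2.1]
width: 0.0576
time: 19.42
tool_pos: [0.6053, 0.0407, 0.0653]
ee_rot: [3.141, -0.0, 1.504]
wrist_force: [0.7, 0.6, -2.1]
width: 0.0575
wrist lid n 5256 mid [0.6051 0.0425 0.118 ] ext [0.0585 0.0573 0.    ] z 0.1156
tool mm [-0.9 -0.4  8.7] turn 0.1 | tcp [0.6055 0.0408 0.0655] rpy [ 3.1403e+00 -1.0000e-04  1.5044e+00] w 0.0572 F [ 0.4 -0.1 -2.1] t 19.48
```

```bash

python3 -m creep '[[[-0.5,-0.4,4.5,0],[0,0,2.5,0],[0,0,1,0],[0,0,0.8,0],[0,0,0,0]]]'
python3 -c "
from h import *
go(*M[78],.0568)"
```

```text
time: 20.1
tool_pos: [0.6044, 0.0403, 0.0568]
ee_rot: [-3.142, -0.0, 1.504]
wrist_force: [-2.3, -0.5, 1.6]
width: 0.0572
tool mm [ 1.3  0.2 -0. ] turn 0.1 | tcp [0.6044 0.0403 0.0568] rpy [-3.1415e+00 -1.0000e-04  1.5045e+00] w 0.0572 F [-2.3 -0.5  1.6] t 20.1
```

```bash

python3 -m creep '[[[0,0,0,0],[0,0,0,0],[0,0,0,0],[0,0,0,0],[0,0,0,0]]]' 1
python3 -m creep '[[[0,0,-20,0],[0,0,-45,0],[0,0,-45,0],[0,-20,-18,0],[-15,-45,0,0],[-35,-50,0,0],[-50,-28,0,0],[-50,0,0,0]]]'
python3 -m creep '[[[-50,0,0,0],[-50,0,0,0],[-50,0,0,0],[-30,0,0,0],[-7,0,0,0],[0,0,0,0],[0,0,0,0]]]'
python3 -c "
from h import *
p=lid('wrist',*J[118],.118)
go(p[0],p[1],.066)
lid('top',*M[98],.128)
lid('top',*M[78],.108)"
```

```text
time: 20.72
tool_pos: [0.6047, 0.0403, 0.0559]
ee_rot: [3.141, -0.0, 1.504]
wrist_force: [-0.0, -0.6, 0.2]
width: 0.0939
time: 21.72
tool_pos: [0.4505, -0.1005, 0.1848]
ee_rot: [3.139, 0.0, 1.506]
wrist_force: [0.1, -0.0, -0.7]
width: 0.0939
time: 22.6
tool_pos: [0.4399, -0.2853, 0.1842]
ee_rot: [3.141, -0.0, 1.506]
wrist_force: [-0.7, -0.1, 0.1]
width: 0.094
wrist lid n 1773 mid [ 0.4399 -0.2869  0.118 ] ext [0.053  0.0537 0.    ] z 0.1171
tool mm [-1.600e+00  1.000e-01  1.182e+02] turn 0.2 | tcp [ 0.4399 -0.2853  0.1842] rpy [ 3.1411e+00 -2.0000e-04  1.5062e+00] w 0.0939 F [-0.   0.1  0.1] t 22.65
top lid n 391 mid [ 0.597  -0.0548  0.128 ] ext [0.0457 0.0452 0.    ] z 0.1286
top lid n 532 mid [0.6036 0.0395 0.108 ] ext [0.0557 0.0573 0.    ] z 0.1084
```

```bash

python3 -m creep '[[[-1.5,0,20,0],[0,0,40,0],[0,0,35,0],[0,0,18,0],[0,0,5,0],[0,0,0,0],[0,0,0,0]]]'
python3 -m creep '[[[0,0,0,0],[0,0,0,0],[0,0,0,0],[0,0,0,0],[0,0,0,0]]]' 0
python3 -c "
from h import *
p=lid('wrist',*J[118],.118)-get_obs()['tool_pos']
go(M[118][0]-p[0],M[118][1]-p[1],.096)"
```

```text
time: 23.62
tool_pos: [0.4405, -0.2887, 0.0677]
ee_rot: [3.139, 0.002, 1.504]
wrist_force: [-0.9, 0.4, 0.2]
width: 0.0939
time: 24.25
tool_pos: [0.4395, -0.288, 0.0659]
ee_rot: [3.141, -0.0, 1.504]
wrist_force: [-0.2, 0.1, -0.4]
width: 0.0532
wrist lid n 4673 mid [ 0.4395 -0.2863  0.118 ] ext [0.0547 0.0548 0.    ] z 0.1171
tool mm [148.1 142.7 -30.1] turn 0.1 | tcp [ 0.4395 -0.288   0.0659] rpy [ 3.1415e+00 -1.0000e-04  1.5044e+00] w 0.0531 F [ 1.2 -0.5 -0.6] t 24.3
```

```bash

python3 -m creep '[[[0,0,-10,0],[0,0,-30,0],[18,0,-30,0],[45,0,0,0],[45,5,0,0],[32,30,0,0],[8,45,0,0],[0,40,0,0]]]'
python3 -m creep '[[[0,18,0,0],[0,4.5,8,0],[0,0,15,0],[0,0,7,0],[0,0,0,0],[0,0,0,0]]]'
python3 -c "
from h import *
p=lid('wrist',*M[118],.158); p=p-get_obs()['tool_pos']
go(M[118][0]-p[0],M[118][1]-p[1],.0959)"
```

```text
time: 25.3
tool_pos: [0.5699, -0.1469, 0.1357]
ee_rot: [-3.141, -0.0, 1.506]
wrist_force: [-0.2, -0.2, -3.0]
width: 0.0532
time: 26.05
tool_pos: [0.5914, -0.1499, 0.1065]
ee_rot: [3.141, 0.0, 1.504]
wrist_force: [0.2, 0.4, -4.0]
width: 0.0533
wrist lid n 4686 mid [ 0.5912 -0.1485  0.158 ] ext [0.0551 0.055  0.    ] z 0.1577
tool mm [ 0.5  0.5 10.9] turn 0.09 | tcp [ 0.5916 -0.1499  0.1068] rpy [3.1402e+00 3.0000e-04 1.5043e+00] w 0.0531 F [-0.2  0.1 -4.1] t 26.1
```

```bash

python3 -m creep '[[[0.5,0.5,6,0],[0,0,3,0],[0,0,1.3,0],[0,0,0.6,0],[0,0,0,0]]]'
python3 -c "
from h import *
go(*M[118],.0959)"
```

```text
time: 26.72
tool_pos: [0.5919, -0.1492, 0.0959]
ee_rot: [3.141, 0.0, 1.504]
wrist_force: [-2.9, 1.0, 1.6]
width: 0.0534
tool mm [ 1.2 -0.3  0. ] turn 0.1 | tcp [ 0.5919 -0.1492  0.0959] rpy [3.1415 0.     1.5045] w 0.0534 F [-2.9  1.   1.6] t 26.73
```

The jar is in contact, so I'll release it, retreat clear of everything, and check all four jars.

```bash

python3 -m creep '[[[0,0,0,0],[0,0,0,0],[0,0,0,0],[0,0,0,0],[0,0,0,0]]]' 1
python3 -m creep '[[[0,0,-20,0],[0,0,-45,0],[0,0,-35,0],[0,-30,0,0],[0,-50,0,0],[0,-60,0,0],[0,-60,0,0],[0,-40,0,0]]]'
python3 -m creep '[[[0,0,0,0],[0,0,0,0],[0,0,0,0],[0,0,0,0]]]'
python3 - <<'E'
from h import *
from bench import snapshot
for h in M:
    p=lid('top',*M[h],h/1000+.03); print(h,'off mm',1000*(p[:2]-M[h]))
s=snapshot('top'); P=pts(s); b=(np.hypot(P[...,0]-.62,P[...,1]-.24)<.06)&(abs(P[...,2]-.068)<.01)&(P[...,1]>.19); print('bowl',P[b].mean(0))
o=snapshot('scene'); cv2.imwrite('pics/end.png',np.hstack([cv2.resize(s['color'][130:290,190:490],(400,213)),cv2.resize(o['color'][80:320,180:450],(240,213))])[:,:,::-1])
E
```

```text
time: 27.35
tool_pos: [0.5921, -0.1493, 0.095]
ee_rot: [3.141, -0.0, 1.504]
wrist_force: [0.2, -0.2, 0.3]
width: 0.0936
time: 28.35
tool_pos: [0.3505, -0.133, 0.1953]
ee_rot: [3.141, 0.001, 1.504]
wrist_force: [-0.0, -0.9, 0.5]
width: 0.0939
time: 28.85
tool_pos: [0.3532, -0.1334, 0.1947]
ee_rot: [-3.141, -0.001, 1.505]
wrist_force: [-0.4, 0.3, 0.0]
width: 0.0937
top lid n 418 mid [0.6093 0.1347 0.088 ] ext [0.0502 0.0499 0.    ] z 0.0884
58 off mm [-1.77482184 -1.90261988]
top lid n 532 mid [0.6026 0.0395 0.108 ] ext [0.0579 0.0573 0.    ] z 0.1083
78 off mm [-2.12401038 -2.13058139]
top lid n 388 mid [ 0.597  -0.0548  0.128 ] ext [0.0457 0.0452 0.    ] z 0.1284
98 off mm [-1.20401054 -1.56671069]
top lid n 518 mid [ 0.5906 -0.1477  0.148 ] ext [0.053  0.0525 0.    ] z 0.1483
118 off mm [-1.09671923  0.25863832]
bowl [0.6212391  0.24337649 0.06717445]
```

View pics/end.png

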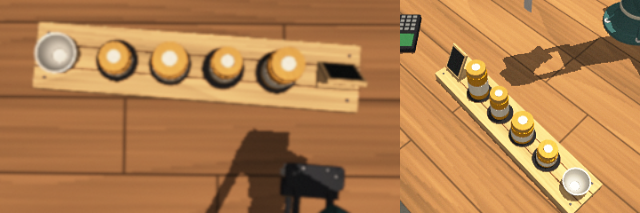

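The final picture shows the jars on their marks, descending from the sign at (340,72) to the bowl at (55,52), with the arm clear.

```bash
python3 -c "
from bench import ticket
print(ticket.close_job())"
```

```text
the job is handed in; nothing more can be done
None
```

All four jars are on the riser in order of height, with 118 next to the sign, then 98, 78 and 58 next to the bowl. The job is handed in at about 29 s of the 96 s allowed.

- **Position:** in the last top view each jar's centre is within about 3 mm of its mark (limit 14 mm). Each lid reads at the expected height to within 1 mm, and the jars look upright. I did not measure tilt as a number.
- **Setting down:** every jar was lowered until the wrist force showed contact with the riser before I opened the fingers. The arm was clear of everything at the end.
- **Bowl:** it measures within 1 mm of where it started.
- **Disagreements:**
  - The gripper's width reading came out about 5 mm below the jar diameter on every grasp. The wrist camera showed each jar held centred to about 2 mm, so I treated it as a reading bias.
  - One top-view check of jar 58, right after placing it, was unusable: only 50 pixels, 22 mm off in y, probably because the arm was in the way. The wrist view then and the top view at the end both put the jar on its mark.

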